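Unlock and open the longer instrument case

ROBOT

A 7-joint arm with a two-finger parallel gripper is mounted at the origin on a cart in front of the work surface, level with it; the furniture and walls round the work are solid. World frame = base frame: x ahead of the robot, y to its left, z up, the work surface at z = 0. Lengths are in m, angles in rad, forces in N, time in s.
With the tool pointing down it reaches from about 0.425 to 0.8 m from the base axis. Payload 8.3 kg.
Tool frame: the origin (TCP) lies on the centre line of the jaws, within the pads' length; the fingertips stand 14 mm ahead of it and the grasp point (between the pads) lies 5 mm behind it; z points along the fingers, y is the line along which they close (so a half turn about z gives the same grasp; the last joint's range is limited). The gripper opens to 85 mm and grips with 20 to 120 N. Pads are 22 mm wide; open, the fingers measure 114 mm over their backs; the gripper's body (76 mm by 85 mm) begins 54 mm behind the grasp point. The pads swing forward as they close: fully open they stand 13 mm farther back than shut.
Start: joints at [1.155, 0.383, 0.016, 1.37, -0.006, 1.388, -0.046], TCP at [0.216, -0.586, 0.245] pointing down, gripper open.
Joint ranges: [-2.95, 2.95], [-0.25, 2.06], [-1.52, 1.56], [0.18, 2.33], [-1.44, 4.58], [0.02, 2.06], [-3.01, 3.01]. Speed limits (rad/s): [2.39, 2.39, 3.01, 3.01, 3.14, 3.14, 3.14].

INTERFACE

Orientations are given as a unit quaternion [x, y, z, w].
In Python, from rig import robot, cams, order, finder gives the robot as it stands. The module is installed in compiled form; this text tells all that it offers.
- The arm moves only by the tool step_arm, never from a script. Its argument "commands" is a list of rows, each an object with "hand": the closure in counts, from 0 (fully open) to 255 (shut); "translation": the shift along the tool's x, y, z in m, a list of three; "dr": the turn, a rotation vector about the tool's x, y, z in rad, a list of three. In form: [{"hand": hand, "translation": [dx, dy, dz], "dr": [rx, ry, rz]}, ...]. A call has 1 to 5 rows; each row shifts and turns the commanded pose from where the row before left it, along the tool's axes as they then stand; what a row does not reach is not made up. A row lasts 1/10 s, in which the tool goes at most 50 mm and 8.59 degrees, less where a joint would pass 70% of its speed; a pose out of reach is approached as far as the arm can. A call with a gripper value outside its range is refused whole. The fingers move at their own pace and stop on an object; "force" is the grip in N (left out, the last holds). Time passes only in rows, so rows that do not move let the fingers close. It gives the time, the measured TCP pose, the force, the opening and the grip force at its end, in the units of the state.
- robot.sense(): the state, without advancing time (a new reading comes with each control period).
- cams.read_camera(name): name is "scene" or "top" or "wrist"; returns the picture (420x560x3 uint8, blue, green, red); there is no depth.
- cams.camera_info(name): a dict with "intrinsics" (3x3 intrinsics, pixels), "cam_to_world" (4x4, takes a point from camera to world coordinates); the wrist camera has in their place "tool_from_camera" (4x4, takes a point from camera to tool coordinates, whose origin is the TCP and whose axes are the flange's). Camera axes: x right, y down, z forward; pixel columns grow to the right and rows downward; lengths in m; the calibration is good to about 2 mm. A picture is of the moment at which its call begins: read the wrist's pose just before it. camera_info takes no time and is no camera call.
- order.hand_in(): hands the job in; it is judged then, once.
Trained networks look in the newest picture that a camera, given by its name, has taken for a name from the list of things; names that differ only in an ending like _2 or _b are one class to them, and where a whole thing is asked for, a point or a joint stands for the part that bears it (a point fixed in the world has none). Each returns a list of dicts, best first, with "score" (0 to 1); they miss things now and then, are a little off and sometimes report something else, mostly with a low value. They report only what shows in the picture. A call takes as long as a camera call.
- finder.spot_in(camera, thing): "bbox" ([centre column, centre row, width, height] as shares, 0 to 1, of the picture: columns of its width, rows of its height, round what is visible of it).
- finder.masks_of(camera, thing): "region" (420x560 bool, what is visible of it) and "bbox" ([centre column, centre row, width, height] as shares, 0 to 1, of the picture: columns of its width, rows of its height, round what is visible of it).
- finder.pinpoint(camera, thing): "at" ([column, row] as shares, 0 to 1, of the picture: columns of its width, rows of its height: a listed point, or the origin of a listed thing).
The state is a dict: "time_s": time; "qpos": joint angles; "joint_velocities": joint speeds; "joint_torque": joint torques, N m; "tcp_pos": TCP position; "orientation": TCP orientation; "contact_force": force on the tool from outside, world axes, zero at the start; "moment": the same for the moment, N m; "width": finger opening in m; "grip_force": force on a finger pad.
Only numpy, scipy, OpenCV 4.12 (cv2) and the standard library are available. Lean on these libraries where they do the work, as an engineer would, in place of code of your own. Each camera call takes 0.05 s, during which the arm holds its last target. There are 200 camera calls.

TASK

Two sliding-lid instrument cases stand on the worktop. On the longer one, draw the little locking bolt fully back, towards the front and away from the lid; then slide the lid all the way open by its handle, so that the probe inside can be reached, and leave the bolt drawn back. Keep your hands off the shorter case.

Things in the scene. Friction and masses are not known exactly. Their poses are not given: they have to be found in the camera images.
- long_case: Longer of two alike aluminium cases, fixed: 70 mm (its x) by 200 mm (y), lid top 43 mm high. Origin: centre of its underside on the worktop; z up; -x = front, with the lock, roughly towards the robot (turned up to 15 deg). Dark bolt housing in front: x -77 to -35, y -90 to -50 mm, 44 mm high.
- long_case_lock (a joint): Its bolt, a slide, m: 0 = locked; grows as its black upright knob is drawn along the case's -x; 0.020 = fully back, at its stop; lid free beyond about 0.012. Knob 14 mm (x) by 16 mm (y), 44 to 73 mm high, centred at x -52, y -70 mm in the case frame at 0, and moves with the bolt. About 2 N moves it; stays where left.
- long_case_lid (a joint): Its lid, a slide, m: 0 = shut; grows along the case's +y (robot's left); 0.080 = fully open, at its stop. Grey upright handle bar, 14 mm thick (y), 40 mm long (x), 43 to 77 mm high, centred at x 0, y -20 mm in the case frame at 0, moves with the lid. About 3 N moves it, stays where left; locked, it has 2 mm of play.
- short_case: Shorter case, same build but only 110 mm long (y); its handle at x 0, y -20 mm, its bolt knob at x -52, y -25 mm; a bystander, not to be touched. Origin and axes as for the longer one. The cases stand side by side about 0.4 m apart, either one on the left.

How it is judged:
By the outcome, as a careful person would: the job done as asked, in the order asked, and still so for the second after the job is handed in, with the robot touching nothing.
It also fails if it takes over 38 s, if anything falls off the work surface, if the arm or the gripper's body presses on something with over 40 N, if the wrist force passes 120 N, or if a joint passes its speed limit or range.

## Working session

There is one attempt and no reset: what is moved stays moved. The work goes in short steps, Python scripts to look and compute and a tool call to move; the robot and the scene stay as the last step left them, time stands still between calls to the robot, and variables do not carry over. Pictures are saved under pics/ and viewed, at most 10 in all, crops included, and the job is handed in when it is done.

Besides the shell and the picture viewer there is one more tool, called after "Emit:" as a command line: name --argument value ..., lists and objects as JSON in quotes. step_arm: Moves the arm, as the interface text tells. Its arguments: {"type":"object","properties":{"commands":{"type":"array"},"force":{"type":"number"}},"required":["commands"]}

```bash
mkdir -p pics; cat > h.py <<'E'
import numpy as np, cv2
from scipy.spatial.transform import Rotation as R
from rig import robot,cams,order,finder
def cam(name,s=None):
    i=cams.camera_info(name);K=np.array(i["intrinsics"])
    if "cam_to_world" in i: T=np.array(i["cam_to_world"])
    else:
        s=s or robot.sense();W=np.eye(4);W[:3,:3]=R.from_quat(s["orientation"]).as_matrix();W[:3,3]=s["tcp_pos"]
        T=W@np.array(i["tool_from_camera"])
    return K,T
def ray(K,T,uv,z):
    d=T[:3,:3]@np.linalg.solve(K,[uv[0],uv[1],1]);return T[:3,3]+d*(z-T[2,3])/d[2]
def proj(K,T,p):
    c=T[:3,:3].T@(np.asarray(p)-T[:3,3]);q=K@c;return q[:2]/q[2]
E
python3 - <<'E'
from h import *
s=robot.sense();print(s["time_s"],s["tcp_pos"],s["orientation"])
for n in("top","scene"):
    im=cams.read_camera(n);cv2.imwrite(f"pics/{n}0.png",im);K,T=cam(n);print(n,K[0,0],T.round(3).tolist())
    for t in("long_case","short_case","long_case_lock","long_case_lid"):
        for r in finder.masks_of(n,t)[:2]:
            m=r["region"].astype(np.uint8);v,u=np.nonzero(m);b=cv2.minAreaRect(np.c_[u,v].astype(np.float32))
            print(t,round(r["score"],2),np.round(np.array(r["bbox"])*[560,420,560,420]),[np.round(x) for x in b[:2]],round(b[2]), ray(K,T,(u.mean(),v.mean()),.043).round(3))
E
```

```text
0.0 [ 0.21585701 -0.58601493  0.24424912] [ 9.84471590e-01  1.75541137e-01 -1.83308760e-04 -9.82273871e-04]
top 531.1628661594108 [[0.02, -0.995, 0.1, 0.443], [-0.999, -0.017, 0.029, -0.024], [-0.028, -0.1, -0.995, 1.099], [0.0, 0.0, 0.0, 1.0]]
long_case 0.93 [173. 217. 103.  59.] [array([173., 216.]), array([101.,  55.])] 1 [0.537 0.207 0.043]
short_case 0.66 [374. 222.  56.  61.] [array([372., 224.]), array([57., 57.])] 90 [ 0.526 -0.187  0.043]
long_case_lock 0.45 [204. 235.  13.  19.] [array([204., 234.]), array([19.,  9.])] 90 [0.488 0.149 0.043]
long_case_lid 0.77 [172. 208.  99.  42.] [array([172., 208.]), array([99., 40.])] 2 [0.544 0.216 0.043]
scene 397.6443574171989 [[-0.799, -0.424, 0.426, 0.187], [-0.601, 0.56, -0.57, 0.469], [0.003, -0.712, -0.703, 0.627], [0.0, 0.0, 0.0, 1.0]]
long_case 0.82 [206. 289. 123.  98.] [array([204., 287.]), array([ 62., 125.])] 56 [0.526 0.229 0.043]
short_case 0.71 [331. 173.  66.  50.] [array([331., 174.]), array([61., 48.])] 19 [ 0.515 -0.168  0.043]
short_case 0.57 [196. 284.  97.  94.] [array([199., 281.]), array([ 38., 114.])] 49 [0.543 0.229 0.043]
long_case_lock 0.76 [254. 266.  16.  19.] [array([251., 266.]), array([23., 12.])] 62 [0.493 0.145 0.043]
long_case_lid 0.6 [198. 284.  99.  94.] [array([199., 281.]), array([ 39., 114.])] 48 [0.543 0.23  0.043]
```

```bash
python3 - <<'E'
import cv2
im=cv2.imread("pics/top0.png")[150:300,90:290];cv2.imwrite("pics/a.png",cv2.resize(im,None,fx=4,fy=4,interpolation=2))
im=cv2.imread("pics/scene0.png")[200:360,120:320];cv2.imwrite("pics/b.png",cv2.resize(im,None,fx=3.7,fy=3.7,interpolation=2))
E
```

```text
(no output)
```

View pics/a.png

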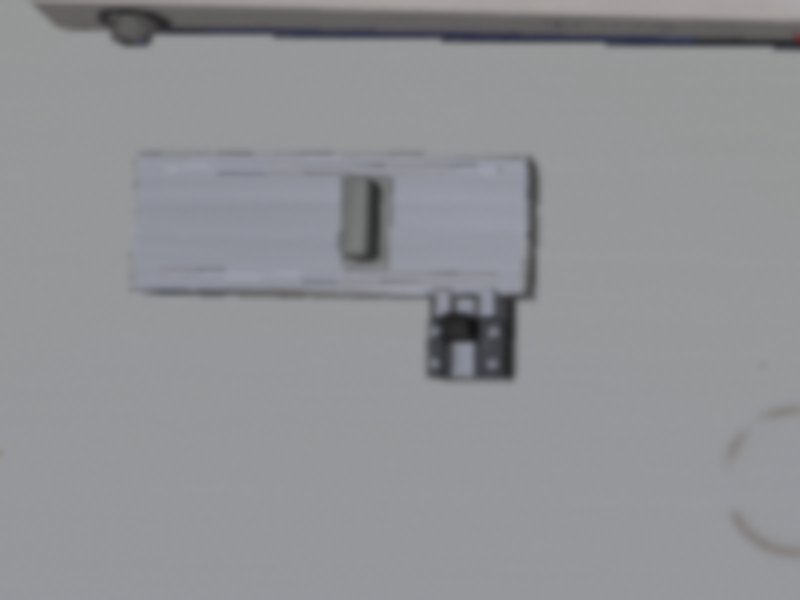

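View pics/b.png

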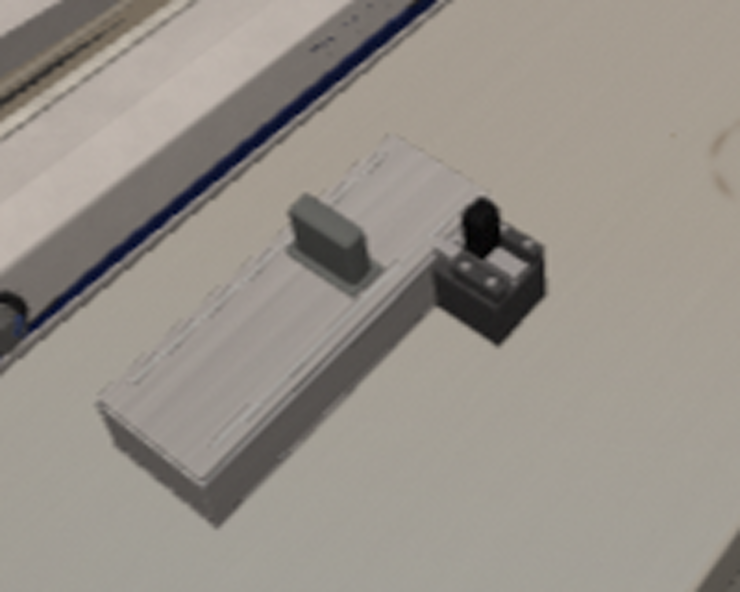

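View pics/scene0.png

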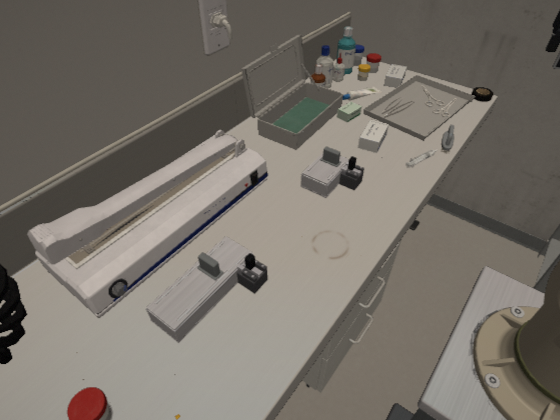

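The crop shows the long case on the left. Its lid-top corners in the crop are about (137,153), (530,156), (530,296) and (133,291). The handle is at about (360,218) and the knob at about (459,326). A white appliance stands behind it.

```bash
python3 - <<'E'
from h import *
from scipy.optimize import least_squares
Kt,Tt=cam("top");Ks,Ts=cam("scene")
a=lambda x,y:(90+x/4,150+y/4)
b=lambda x,y:(120+x/3.7,200+y/3.7)
obs=[(Kt,Tt,(.035,.1,.043),a(137,153)),(Kt,Tt,(.035,-.1,.043),a(530,157)),(Kt,Tt,(-.035,-.1,.043),a(530,297)),(Kt,Tt,(-.035,.1,.043),a(133,291)),
(Kt,Tt,(0,-.02,.077),a(357,218)),(Kt,Tt,(-.052,-.07,.073),a(457,326)),
(Ks,Ts,(.035,.1,.043),b(97,404)),(Ks,Ts,(.035,-.1,.043),b(390,135)),(Ks,Ts,(-.035,.1,.043),b(205,482)),(Ks,Ts,(0,-.02,.077),b(328,220)),(Ks,Ts,(-.052,-.07,.073),b(482,205))]
def W(p,q):
    c,s=np.cos(p[2]),np.sin(p[2]);return np.array([p[0]+c*q[0]-s*q[1],p[1]+s*q[0]+c*q[1],q[2]])
for sel in(obs[:6],obs[6:],obs):
    f=lambda p:np.concatenate([proj(K,T,W(p,q))-o for K,T,q,o in sel])
    r=least_squares(f,[.54,.2,0],loss="soft_l1");p=r.x;print(p.round(4),np.degrees(p[2]).round(2),r.fun.round(1))
    print("knob",W(p,(-.052,-.07,.06)).round(4),"handle",W(p,(0,-.02,.06)).round(4))
print("appliance front at z=.05,.1",[ray(Kt,Tt,a(300,8),z).round(3) for z in(0.05,.1)],ray(Kt,Tt,a(300,35),0).round(3))
E
```

```text
[0.5434 0.2157 0.0061] 0.35 [ 0.1  0.1  0.4  0.  -0.4 -0.2 -0.4  0.1  0.  -0.1  0.2  0.1]
knob [0.4918 0.1454 0.06  ] handle [0.5435 0.1957 0.06  ]
[0.5413 0.2181 0.0231] 1.32 [-0.2 -0.5  0.1 -1.2  0.4  1.2 -0.1 -0.3 -0.2  0.6]
knob [0.491  0.1469 0.06  ] handle [0.5418 0.1981 0.06  ]
[0.5427 0.2166 0.0142] 0.81 [-0.5  0.8 -0.1 -0.  -0.7 -0.3 -0.7  0.9 -0.4  0.2 -0.   0.2 -0.2 -2.
  0.6 -1.9 -0.  -0.2  0.1 -1.2 -0.1 -0. ]
knob [0.4917 0.1458 0.06  ] handle [0.543  0.1966 0.06  ]
appliance front at z=.05,.1 [array([0.652, 0.235, 0.05 ]), array([0.642, 0.222, 0.1  ])] [0.648 0.246 0.   ]
```

Emit:
step_arm --commands '[{"hand": 0,"translation": [0.02,-0.045,0],"dr": [0,0,0.06]},{"hand": 0,"translation": [0.02,-0.045,0],"dr": [0,0,0.06]},{"hand": 0,"translation": [0.02,-0.045,0],"dr": [0,0,0.06]},{"hand": 0,"translation": [0.02,-0.045,0],"dr": [0,0,0.06]},{"hand": 0,"translation": [0.02,-0.045,0],"dr": [0,0,0.06]}]'

```text
time_s: 1.0
tcp_pos: [0.2611, -0.3435, 0.2455]
orientation: [1.0, 0.025, 0.0, 0.0]
contact_force: [0.9, -0.2, 0.7]
width: 0.0853
grip_force: 0.0
```

Emit:
step_arm --commands '[{"hand": 0,"translation": [0.035,-0.035,0],"dr": [0,0,0.01]},{"hand": 0,"translation": [0.035,-0.035,0],"dr": [0,0,0.01]},{"hand": 0,"translation": [0.035,-0.035,0],"dr": [0,0,0.006]},{"hand": 0,"translation": [0.035,-0.035,0],"dr": [0,0,0.005]},{"hand": 0,"translation": [0.025,-0.04,0],"dr": [0,0,0.005]}]'

```text
time_s: 1.5
tcp_pos: [0.4213, -0.158, 0.2457]
orientation: [1.0, 0.008, 0.001, 0.0]
contact_force: [0.9, 0.2, -0.8]
width: 0.0857
grip_force: 0.0
```

Emit:
step_arm --commands '[{"hand": 0,"translation": [0.018,-0.045,0],"dr": [0,0,0]},{"hand": 0,"translation": [0.018,-0.045,0],"dr": [0,0,0]},{"hand": 0,"translation": [0.013,-0.045,0],"dr": [0,0,0]},{"hand": 0,"translation": [0,-0.048,0],"dr": [0,0,0]},{"hand": 0,"translation": [0,-0.048,0],"dr": [0,0,0]}]'

```text
time_s: 2.0
tcp_pos: [0.4649, 0.0742, 0.2456]
orientation: [1.0, 0.008, 0.0, -0.0]
contact_force: [0.4, -0.1, 0.2]
width: 0.0854
grip_force: 0.0
```

Emit:
step_arm --commands '[{"hand": 0,"translation": [0.012,-0.03,0.0],"dr": [0,0,0]},{"hand": 0,"translation": [0.012,-0.03,0.02],"dr": [0,0,0]},{"hand": 100,"translation": [0,0,0.02],"dr": [0,0,0]},{"hand": 100,"translation": [0,0,0],"dr": [0,0,0]}]'

```text
time_s: 2.4
tcp_pos: [0.4864, 0.1331, 0.203]
orientation: [1.0, 0.009, -0.002, 0.0]
contact_force: [0.3, -0.1, -0.0]
width: 0.0591
grip_force: 0.0
```

```bash
python3 - <<'E'
from h import *
s=robot.sense();im=cams.read_camera("wrist");cv2.imwrite("pics/w1.png",im);K,T=cam("wrist",s)
print(s["tcp_pos"],R.from_quat(s["orientation"]).as_matrix().round(3).tolist(),s["width"],T[:3,3].round(3))
for t in("long_case","long_case_lock","long_case_lid"):
    for r in finder.masks_of("wrist",t)[:1]:
        v,u=np.nonzero(r["region"]);print(t,r["score"],np.array(r["bbox"])*[560,420,560,420])
# overlay predicted tops
p=(.5427,.2166,.0142);c,sn=np.cos(p[2]),np.sin(p[2])
def box(x0,x1,y0,y1,z,col):
    pts=[proj(K,T,(p[0]+c*x-sn*y,p[1]+sn*x+c*y,z)) for x,y in((x0,y0),(x1,y0),(x1,y1),(x0,y1))]
    cv2.polylines(im,[np.int32(np.round(pts))],1,col,1)
box(-.059,-.045,-.078,-.062,.073,(0,0,255));box(-.02,.02,-.027,-.013,.077,(0,255,0));box(-.035,.035,-.1,.1,.043,(255,0,0));box(-.077,-.035,-.09,-.05,.044,(0,255,255))
cv2.imwrite("pics/w1o.png",im)
E
```

```text
[0.48638332 0.13313885 0.20297262] [[1.0, 0.019, -0.004], [0.019, -1.0, -0.0], [-0.004, 0.0, -1.0]] 0.059076575336975405 [0.562 0.135 0.331]
long_case 0.78 [197.12  157.08  220.192 122.22 ]
long_case_lock 0.57 [270.648 196.77   17.472  37.296]
long_case_lid 0.64 [196.952 139.734 221.704  87.696]
```

View pics/w1o.png

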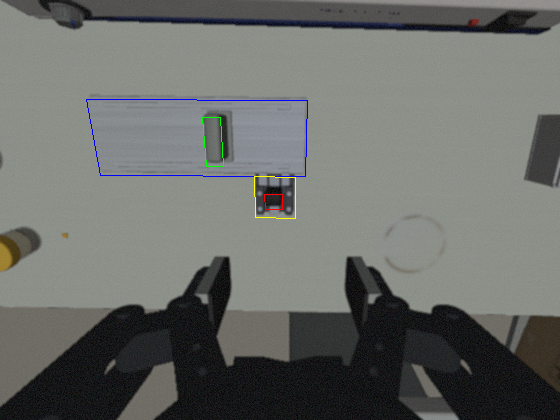

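The overlay matches to within about 2 mm: the case sits about 3 px higher in the picture (world x +2 mm) than predicted. The knob top is at about (272,198). I'll descend on the knob.

Emit:
step_arm --commands '[{"hand": 150,"translation": [0.007,-0.0125,0.03],"dr": [0,0,0]},{"hand": 150,"translation": [0,0,0.04],"dr": [0,0,0]},{"hand": 150,"translation": [0,0,0.03],"dr": [0,0,0]},{"hand": 150,"translation": [0,0,0.02],"dr": [0,0,0]},{"hand": 150,"translation": [0,0,0.0],"dr": [0,0,0]}]'

```text
time_s: 3.1
tcp_pos: [0.4936, 0.1439, 0.0837]
orientation: [1.0, 0.008, -0.002, 0.001]
contact_force: [-0.5, 0.7, -0.4]
width: 0.035
grip_force: 0.0
```

```bash
python3 - <<'E'
from h import *
s=robot.sense();im=cams.read_camera("wrist");cv2.imwrite("pics/w2.png",im);print(s["tcp_pos"],s["width"])
a=cams.read_camera("scene")[210:330,180:320]
cv2.imwrite("pics/c2.png",np.hstack([cv2.resize(im[120:330,150:410],(400,323)),cv2.resize(a,(377,323),interpolation=2)]))
E
```

```text
[0.49360465 0.14388787 0.08373699] 0.03499538538338832
```

View pics/c2.png

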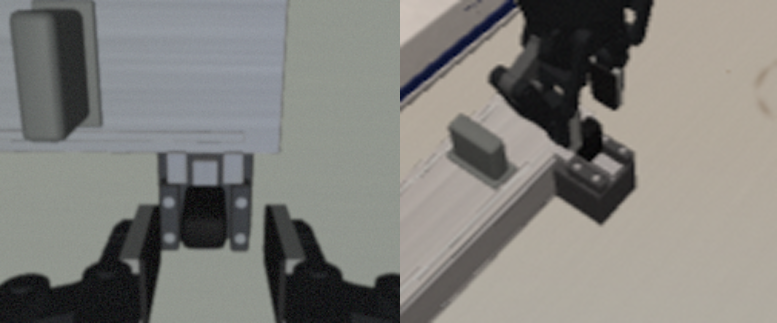

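The knob stands between the pads at crop (205,215), about 1.5 mm left of the middle. I'll nudge it over, lower and grip.

Emit:
step_arm --commands '[{"hand": 150,"translation": [0,-0.0015,0.016],"dr": [0,0,0]},{"hand": 150,"translation": [0,0,0],"dr": [0,0,0]},{"hand": 230,"translation": [0,0,0],"dr": [0,0,0]},{"hand": 230,"translation": [0,0,0],"dr": [0,0,0]},{"hand": 230,"translation": [0,0,0],"dr": [0,0,0]}]' --force 30

```text
time_s: 3.7
tcp_pos: [0.4955, 0.1468, 0.0709]
orientation: [1.0, 0.008, 0.001, 0.0]
contact_force: [-1.0, -1.3, 7.7]
width: 0.0144
grip_force: 34.0
```

Emit:
step_arm --commands '[{"hand": 230,"translation": [-0.005,0,0],"dr": [0,0,0]},{"hand": 230,"translation": [-0.005,0,0],"dr": [0,0,0]},{"hand": 230,"translation": [-0.005,0,0],"dr": [0,0,0]},{"hand": 230,"translation": [-0.005,0,0],"dr": [0,0,0]},{"hand": 230,"translation": [-0.003,0,0],"dr": [0,0,0]}]'

```text
time_s: 4.2
tcp_pos: [0.4757, 0.1469, 0.0712]
orientation: [1.0, 0.008, 0.005, -0.001]
contact_force: [24.4, 4.0, -15.2]
width: 0.0148
grip_force: 31.3
```

```bash
python3 - <<'E'
from h import *
s=robot.sense();im=cams.read_camera("wrist");print(s["tcp_pos"],s["width"],s["contact_force"])
a=cams.read_camera("scene")[210:330,180:320]
cv2.imwrite("pics/c3.png",np.hstack([cv2.resize(im[120:330,150:410],(400,323)),cv2.resize(a,(377,323),interpolation=2)]))
E
```

```text
[0.47569809 0.14692656 0.07119244] 0.014779170923125862 [ 24.36617551   3.9583418  -15.23126607]
```

View pics/c3.png

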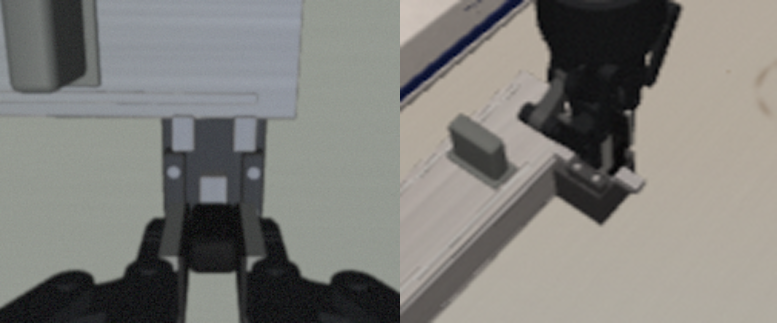

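The bolt is drawn: the white bolt tip at crop (630,180) sticks out at the front, and a 24 N stop force is felt. I'll release and go up.

Emit:
step_arm --commands '[{"hand": 140,"translation": [0,0,0],"dr": [0,0,0]},{"hand": 140,"translation": [0,0,0],"dr": [0,0,0]},{"hand": 140,"translation": [0,0,-0.03],"dr": [0,0,0]},{"hand": 140,"translation": [0,0,-0.04],"dr": [0,0,0]},{"hand": 140,"translation": [0,0,0],"dr": [0,0,0]}]'

```text
time_s: 4.8
tcp_pos: [0.4737, 0.1479, 0.144]
orientation: [1.0, 0.009, 0.003, -0.001]
contact_force: [1.2, 1.1, 0.1]
width: 0.0386
grip_force: 0.0
```

```bash
python3 - <<'E'
from h import *
s=robot.sense();im=cams.read_camera("wrist");K,T=cam("wrist",s);print(s["tcp_pos"],s["width"],R.from_quat(s["orientation"]).as_matrix().round(3).tolist())
p=(.5447,.2166,.0142);c,sn=np.cos(p[2]),np.sin(p[2])
def box(x0,x1,y0,y1,z,col):
    pts=[proj(K,T,(p[0]+c*x-sn*y,p[1]+sn*x+c*y,z)) for x,y in((x0,y0),(x1,y0),(x1,y1),(x0,y1))]
    cv2.polylines(im,[np.int32(np.round(pts))],1,col,1)
box(-.079,-.065,-.078,-.062,.073,(0,0,255));box(-.02,.02,-.027,-.013,.077,(0,255,0));box(-.035,.035,-.1,.1,.043,(255,0,0));box(-.077,-.035,-.09,-.05,.044,(0,255,255))
cv2.imwrite("pics/w4.png",im)
E
```

```text
[0.47367681 0.14793901 0.1439702 ] 0.038559299069730574 [[1.0, 0.018, 0.007], [0.018, -1.0, 0.002], [0.007, -0.001, -1.0]]
```

View pics/w4.png

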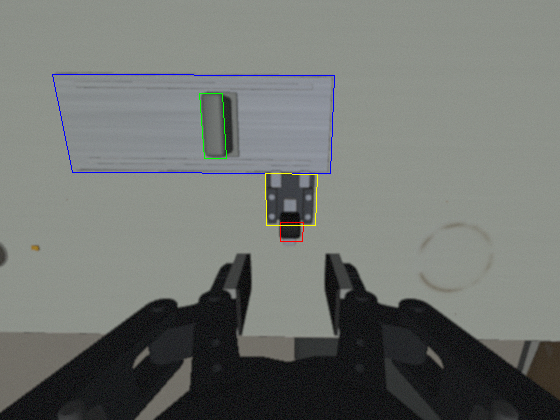

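The overlay now fits the case. The knob is back at about (291,226) and the handle at about (214,126). Now over the handle and down.

Emit:
step_arm --commands '[{"hand": 140,"translation": [0.036,-0.0237,0],"dr": [0,0,0]},{"hand": 140,"translation": [0.036,-0.0237,0],"dr": [0,0,-0.004]},{"hand": 140,"translation": [0,0,0.03],"dr": [0,0,0]},{"hand": 140,"translation": [0,0,0.02],"dr": [0,0,0]},{"hand": 140,"translation": [0,0,0],"dr": [0,0,0]}]'

```text
time_s: 5.35
tcp_pos: [0.5399, 0.1941, 0.085]
orientation: [1.0, 0.011, -0.004, 0.001]
contact_force: [-0.5, 0.3, 0.3]
width: 0.0385
grip_force: 0.0
```

```bash
python3 - <<'E'
from h import *
s=robot.sense();im=cams.read_camera("wrist");print(s["tcp_pos"],s["width"],s["contact_force"])
a=cams.read_camera("scene")[190:330,160:320]
cv2.imwrite("pics/c5.png",np.hstack([cv2.resize(im[120:330,150:410],(400,323)),cv2.resize(a,(369,323),interpolation=2)]))
E
```

```text
[0.53989025 0.19414538 0.08496565] 0.03849372545656857 [-0.46815357  0.2802946   0.30743101]
```

View pics/c5.png

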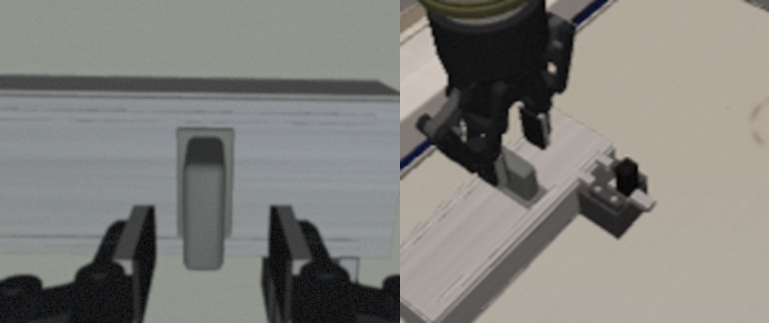

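The handle is centred between the pads apart from about 2 mm, so I'll shift, lower and grip.

Emit:
step_arm --commands '[{"hand": 140,"translation": [0.004,-0.0025,0.013],"dr": [0,0,0]},{"hand": 140,"translation": [0,0,0],"dr": [0,0,0]},{"hand": 230,"translation": [0,0,0],"dr": [0,0,0]},{"hand": 230,"translation": [0,0,0],"dr": [0,0,0]},{"hand": 230,"translation": [0,0,0],"dr": [0,0,0]}]' --force 40

```text
time_s: 5.95
tcp_pos: [0.547, 0.1977, 0.077]
orientation: [1.0, 0.01, 0.0, -0.0]
contact_force: [-0.9, -0.9, 2.3]
width: 0.0125
grip_force: 40.5
```

Emit:
step_arm --commands '[{"hand": 230,"translation": [0.0,-0.005,0],"dr": [0,0,0]},{"hand": 230,"translation": [0,-0.01,0],"dr": [0,0,0]},{"hand": 230,"translation": [0,-0.012,0],"dr": [0,0,0]},{"hand": 230,"translation": [0,-0.012,0],"dr": [0,0,0]},{"hand": 230,"translation": [0,-0.011,0],"dr": [0,0,0]}]'

```text
time_s: 6.45
tcp_pos: [0.5466, 0.2483, 0.0769]
orientation: [1.0, 0.01, 0.001, -0.0]
contact_force: [1.9, -2.5, 3.6]
width: 0.0124
grip_force: 40.9
```

Emit:
step_arm --commands '[{"hand": 230,"translation": [0.0,-0.01,0],"dr": [0,0,0]},{"hand": 230,"translation": [0,-0.01,0],"dr": [0,0,0]},{"hand": 230,"translation": [0,-0.007,0],"dr": [0,0,0]},{"hand": 230,"translation": [0,-0.004,0],"dr": [0,0,0]},{"hand": 230,"translation": [0,-0.003,0],"dr": [0,0,0]}]'

```text
time_s: 6.95
tcp_pos: [0.5465, 0.2776, 0.0768]
orientation: [1.0, 0.009, 0.0, 0.003]
contact_force: [-2.4, -23.2, 19.9]
width: 0.0127
grip_force: 42.8
```

Emit:
step_arm --commands '[{"hand": 130,"translation": [0,0,0],"dr": [0,0,0]},{"hand": 130,"translation": [0,0,0],"dr": [0,0,0]},{"hand": 130,"translation": [0,0,-0.03],"dr": [0,0,0]},{"hand": 130,"translation": [0,0,-0.045],"dr": [0,0,0]},{"hand": 130,"translation": [-0.02,0,-0.04],"dr": [0,0,0]}]'

```text
time_s: 7.45
tcp_pos: [0.5255, 0.2816, 0.192]
orientation: [1.0, 0.01, -0.001, -0.001]
contact_force: [1.0, 0.1, 0.9]
width: 0.042
grip_force: 0.0
```

Emit:
step_arm --commands '[{"hand": 130,"translation": [-0.045,0,0],"dr": [0,0,0]},{"hand": 130,"translation": [-0.04,0,0],"dr": [0,0,0]},{"hand": 130,"translation": [0,0,0],"dr": [0,0,0]},{"hand": 130,"translation": [0,0,0],"dr": [0,0,0]}]'

```text
time_s: 7.85
tcp_pos: [0.4387, 0.2803, 0.1914]
orientation: [1.0, 0.012, 0.0, 0.0]
contact_force: [0.5, -0.9, -0.7]
width: 0.0422
grip_force: 0.0
```

```bash
python3 - <<'E'
from h import *
s=robot.sense();im=cams.read_camera("wrist");K,T=cam("wrist",s);print(s["tcp_pos"],s["contact_force"])
p=(.5447,.2166,.0142);c,sn=np.cos(p[2]),np.sin(p[2])
def box(im,K,T,x0,x1,y0,y1,z,col):
    pts=[proj(K,T,(p[0]+c*x-sn*y,p[1]+sn*x+c*y,z)) for x,y in((x0,y0),(x1,y0),(x1,y1),(x0,y1))]
    cv2.polylines(im,[np.int32(np.round(pts))],1,col,1)
box(im,K,T,-.079,-.065,-.078,-.062,.073,(0,0,255));box(im,K,T,-.02,.02,.053,.067,.077,(0,255,0))
a=cams.read_camera("top")[180:255,110:230]
cv2.imwrite("pics/c6.png",np.vstack([cv2.resize(im[40:330],(560,290)),cv2.resize(a,(480,300),interpolation=2)]) if 0 else np.vstack([im[40:330],cv2.copyMakeBorder(cv2.resize(a,(480,300),interpolation=2),0,0,0,80,0)]))
E
```

```text
[0.43868561 0.2803305  0.1913874 ] [ 0.53887713 -0.94977945 -0.71555941]
```

View pics/c6.png

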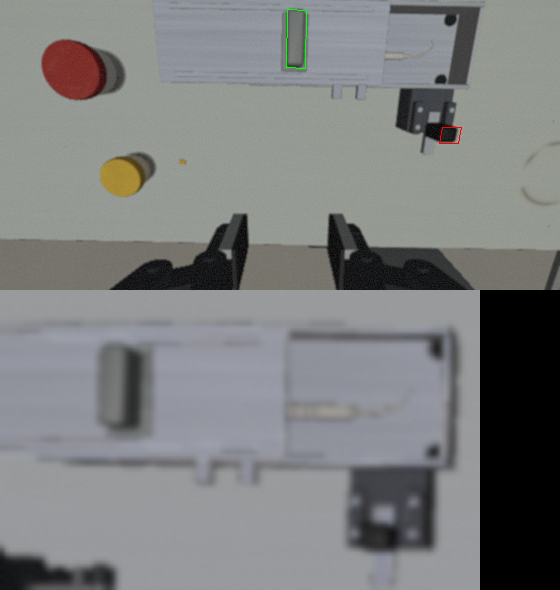

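The lid handle matches the fully open outline at (296,40), the probe is exposed, and the knob is back at about (450,133).

```bash
python3 -c "
from rig import order;print(order.hand_in())"
```

```text
the job is handed in; nothing more can be done
None
```

I drew the long case's bolt back about 20 mm to its stop and left it there, then slid the lid open about 80 mm to its stop. The probe can now be reached, I didn't touch the short case, and I handed the job in after about 8 s of the 38 s allowed; no verdict was shown.

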